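# Push a culture dish home into the reading bay with the forked pusher

## Robot

A 6-joint arm with a two-finger parallel gripper is mounted at the origin on a cart in front of the work surface, level with it; the furniture and walls round the work are solid. World frame = base frame: x ahead of the robot, y to its left, z up, the work surface at z = 0. Lengths are in mm, angles in rad, forces in N, time in s.
With the tool pointing down it reaches from about 350 to 875 mm from the base axis. Payload 4.2 kg.
Tool frame: the origin (TCP) lies at the very end of the fingers, on their centre line; the grasp point (between the pads) lies 19 mm behind it; z points along the fingers, y is the line along which they close (so a half turn about z gives the same grasp; the last joint's range is limited). The gripper opens to 85 mm and grips with 20 to 120 N. Pads are 22 mm wide; open, the fingers measure 114 mm over their backs; the gripper's body (76 mm by 85 mm) begins 54 mm behind the grasp point. The pads swing forward as they close: fully open they stand 13 mm farther back than shut.
Start: joints at [1.592, 0.385, 0.008, 0, -1.194, -0.259], TCP at [147.197, 607.398, 231.312] pointing down, gripper open.
Joint ranges: [-3.14, 3.14], [-1.21, 2.06], [-1.07, 1.41], [-3.16, 2.05], [-2.99, -0.16], [-3.1, 3.1]. Speed limits (rad/s): [2.79, 2.79, 3.14, 3.14, 3.14, 3.14].

## Interface

Orientations are given as a unit quaternion [x, y, z, w].
In Python, from bench import monitor, get_image, camera_info, job_done gives the robot as it stands.
- The arm moves only by the tool send_rows, never from a script. Its argument "series" is a list of rows, each a list of 3 entries, a list of its own where there are three numbers: the shift along the tool's x, y, z in mm, then the turn, a rotation vector about the tool's x, y, z in rad, then the finger opening in mm, from 0 to 85.4. A call has 1 to 8 rows; each row shifts and turns the commanded pose from where the row before left it, along the tool's axes as they then stand; what a row does not reach is not made up. A row lasts 1/10 s, in which the tool goes at most 50 mm and 8.59 degrees, less where a joint would pass 70% of its speed; a pose out of reach is approached as far as the arm can. A call with a gripper value outside its range is refused whole. The fingers move at their own pace and stop on an object; the grip force is fixed at half the most. Time passes only in rows, so rows that do not move let the fingers close. It gives the time, the measured TCP pose, the force, the opening and the grip force at its end, in the units of the state.
- monitor.read_state(): the state, without advancing time (a new reading comes with each control period).
- get_image(name): name is "side" or "top"; returns the picture (400x640x3 uint8, red, green, blue); there is no depth.
- camera_info(name): a dict with "intrinsics" (3x3 intrinsics, pixels), "R" (3x3) and "t" (3): a world point X has camera coordinates R X + t. Camera axes: x right, y down, z forward; pixel columns grow to the right and rows downward; lengths in mm; the calibration is good to about 2 mm. A picture is of the moment at which its call begins. camera_info takes no time and is no camera call.
- job_done(): hands the job in; it is judged then, once.
The state is a dict: "clock": time; "joints": joint angles; "joint_vel": joint speeds; "joint_efforts": joint torques, N m; "position": TCP position; "ee_rot": TCP orientation; "contact_force": force on the tool from outside, world axes, zero at the start; "wrist_torque": the same for the moment, N m; "gripper_width": finger opening in mm; "grasp_force": force on a finger pad.
Only numpy, scipy, OpenCV 4.12 (cv2) and the standard library are available. Lean on these libraries where they do the work, as an engineer would, in place of code of your own. Each camera call takes 0.05 s, during which the arm holds its last target. There are 200 camera calls.

## Task

Take the forked pusher out of its stand, set it upright on the bench and let go of it, then take hold of it again the other way, by the front and back of its plate, because the bay has no room for fingers at the plate's ends. With its fork push the culture dish along the bench into the bay until it rests against the end stop, and leave the pusher standing upright in the bay just behind the dish. The gripper must never touch the dish, the dish stays flat, and nothing else on the bench may be shifted or knocked over.

Things in the scene. Friction and masses are not known exactly. Their poses are not given: they have to be found in the camera images.
- dish: closed flat round culture dish, clear with tan filling, 90 mm across, 15 mm high, 32 g, loose, lying flat on the bench; origin at the centre of its underside, z up. Too wide to grip.
- pusher: loose white forked pusher, 0.25 kg: upright plate 20 mm thick (x), 66 mm wide (y), 60 mm high (z 0 to 60). At its foot two prongs 9 mm wide, 12 mm high, centred at y = +-28.5, run ahead to x = +38; two heels 10 mm high run back to x = -28. Origin: centre of the plate's underside; x along the prongs. With both prongs on the dish, the dish's centre is 76 mm ahead of the origin.
- pusher_tip (a point): the point on the bench midway between the tips of the pusher's two prongs, 38 mm ahead of the pusher's origin
- stand: fixed stand of the pusher: base plate 110 (x) x 90 (y) x 6 mm, two upright cheeks 40 mm wide (y), 74 mm high over the bench, 27 mm apart in x. The pusher's plate stands between them on the base plate (6 mm up), its axes along the stand's: there it can only be gripped by its two ends (66 mm, along y) and lifted straight out. Origin: centre of the underside.
- bay: fixed reading bay: straight aluminium channel on the bench, no floor, grey reader head 80 mm high behind its end (x 55 to 115, y +-68). Origin as bay_home; x points into the bay. End stop face at x = +45. Walls 48 mm high, 96 mm apart inside, 80 mm between the lips on top (height 44 to 48, x -85 to 55); from x = -110 they flare to a mouth 128 mm wide at x = -150.
- bay_home (a point): the point on the bench, in the bay, where the centre of the dish's underside belongs; axes as the bay's (x into the bay)
- cup_a: sample cup with a ribbed screw lid, 39 mm across, 74 mm high, loose, bystander, the one farther to the left, near the bay's mouth; origin at the centre of its underside
- cup_b: sample cup with a ribbed screw lid, 39 mm across, 74 mm high, loose, bystander, the one beyond the dish; origin at the centre of its underside
- stain_bottle: small round screw-cap bottle, 42 mm across, 77 mm high, loose, bystander near the bench's front edge; origin at the centre of its underside
- timer: wedge-shaped laboratory timer, 62 x 68 x 22 mm, loose, bystander near the bench's front edge; origin at the centre of its underside
There are look-alikes about, which are no part of the job. Several things have the shape of the dish; the one meant has the colours described above.

How it is judged:
By the outcome, as a careful person would: the job done as asked, in the order asked, and still so for the second after the job is handed in, with the robot touching nothing.
It also fails if it takes over 67 s, if anything falls off the work surface, if the arm or the gripper's body presses on something with over 40 N, if the wrist force passes 120 N, or if a joint passes its speed limit or range.

## Working session

There is one attempt and no reset: what is moved stays moved. The work goes in short steps, Python scripts to look and compute and a tool call to move; the robot and the scene stay as the last step left them, time stands still between calls to the robot, and variables do not carry over. Pictures are saved under pics/ and viewed, at most 10 in all, crops included, and the job is handed in when it is done.

Besides the shell and the picture viewer there is one more tool, called after "Call:" as name(argument=value, ...) on one line, values as JSON. send_rows: Moves the arm, as the interface text tells. Its arguments: {"type":"object","properties":{"series":{"type":"array"}},"required":["series"]}

```bash
mkdir -p pics; ls
python3 - <<'E'
from bench import monitor,get_image,camera_info
import cv2,numpy as np
print(monitor.read_state())
for n in("side","top"):
    im=get_image(n); cv2.imwrite(f"pics/{n}0.png",im[:,:,::-1]); print(camera_info(n))
E
```

```text
pics
{'clock': 0.0, 'joints': array([ 1.59162263e+00,  3.85539305e-01,  6.58110313e-03, -5.25989079e-04,
       -1.19401048e+00, -2.58581018e-01]), 'joint_vel': array([-1.52081073e-04, -7.37727633e-04,  8.78299686e-04,  1.52738436e-04,
        6.05960500e-04, -3.50491728e-06]), 'joint_efforts': array([ 1.13729220e-03, -3.92290092e+01,  1.88399702e+01,  4.18608919e+00,
       -4.67366845e-03,  1.20809611e-05]), 'position': array([147.04924888, 606.82527806, 230.21050586]), 'ee_rot': array([ 9.92930277e-01, -1.18693833e-01, -9.08093416e-05,  1.10963382e-03]), 'contact_force': array([ 0.05962902,  0.53830867, -0.49674553]), 'wrist_torque': array([-0.04282197,  0.01411962,  0.02892405]), 'grasp_force': 0.0, 'gripper_width': 85.26011630625565}
{'intrinsics': array([[420.68088525,   0.        , 315.31906677],
       [  0.        , 420.68088525, 202.08812898],
       [  0.        ,   0.        ,   1.        ]]), 'R': array([[-0.01425056, -0.99979988,  0.01403966],
       [-0.87090521,  0.00551262, -0.49142012],
       [ 0.49124438, -0.01923023, -0.87080948]]), 't': array([-99.1658264 , 461.08628854, 844.67828674])}
{'intrinsics': array([[420.33563265,   0.        , 318.1281796 ],
       [  0.        , 420.33563265, 199.44094454],
       [  0.        ,   0.        ,   1.        ]]), 'R': array([[ 0.0272344 , -0.99958576,  0.00930525],
       [-0.99563322, -0.02795584, -0.08906719],
       [ 0.08929043, -0.00683892, -0.99598215]]), 't': array([-116.72577138,  509.26315532, 1240.69261903])}
```

View pics/side0.png

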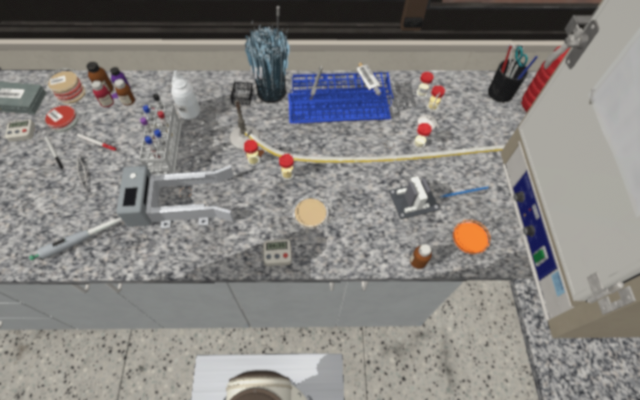

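View pics/top0.png

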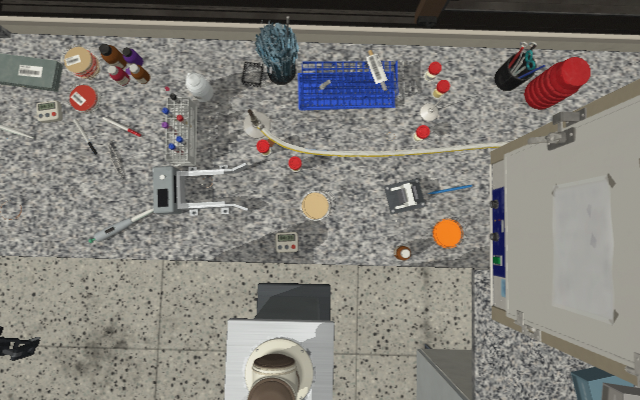

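The side view shows the tan dish at (311,212), the pusher in its stand at (413,195), and the bay at (120-235,170-225) opening to the right. The cups are at (252,150) and (287,165), the timer at (277,252) and the bottle at (421,257). The top view agrees: dish (315,206), stand (404,195), bay (155-245,165-212). Next I'll view enlarged crops of the stand and bay.

```bash
cat > h.py <<'E'
import cv2,numpy as np
from bench import monitor,get_image,camera_info
C={n:camera_info(n) for n in("side","top")}
def ray(n,p):
    c=C[n];d=c["R"].T@np.linalg.solve(c["intrinsics"],[p[0],p[1],1.]);return -c["R"].T@c["t"],d
def onz(n,p,z):
    o,d=ray(n,p);return o+d*(z-o[2])/d[2]
def tri(ps,pt):
    A=[];b=[]
    for n,p in(("side",ps),("top",pt)):
        o,d=ray(n,p);d/=np.linalg.norm(d);M=np.eye(3)-np.outer(d,d);A.append(M);b.append(M@o)
    return np.linalg.solve(sum(A),sum(b))
def px(n,X):
    c=C[n];q=c["intrinsics"]@(c["R"]@np.array(X,float)+c["t"]);return q[:2]/q[2]
E
python3 - <<'E'
from h import *
T=cv2.imread("pics/top0.png");S=cv2.imread("pics/side0.png")
def crop(im,x,y,w,h,k): return cv2.resize(im[y:y+h,x:x+w],None,fx=k,fy=k,interpolation=cv2.INTER_CUBIC)
a=crop(T,375,170,60,50,6);b=crop(S,380,165,70,60,6)
a=cv2.resize(a,(360,300));c=np.zeros((360,800,3),np.uint8);c[:300,:360]=a;c[:,370:790]=b[:,:420];cv2.imwrite("pics/stand.png",c)
a=crop(T,145,155,110,70,7);cv2.imwrite("pics/bay.png",a)
# dish
for n,im in(("side",S),("top",T)):
    hsv=cv2.cvtColor(im,cv2.COLOR_BGR2HSV)
    m=cv2.inRange(hsv,(8,50,120),(28,200,255))
    k,_,st,ce=cv2.connectedComponentsWithStats(m)
    for s,q in zip(st,ce):
        if s[4]>150:print(n,s,q,onz(n,q,8))
    m=cv2.inRange(hsv,(0,180,100),(6,255,255))|cv2.inRange(hsv,(174,180,100),(180,255,255))
    k,_,st,ce=cv2.connectedComponentsWithStats(m)
    for s,q in zip(st,ce):
        if 25<s[4]<200:print("red",n,s,q,onz(n,q,68))
E
```

```text
side [     0      0    640    400 252149] [318.96735264 199.71481941] [ 531.31557841 -116.19613183    8.        ]
side [ 48  71  32  23 414] [64.57004831 82.19565217] [952.13911591 658.08366067   8.        ]
side [293 148 211  16 643] [391.99377916 157.65940902] [ 664.82290464 -321.93004011    8.        ]
side [295 198  31  28 688] [310.04069767 211.96075581] [495.15713992 -92.54300208   8.        ]
side [ 452  219   39   36 1091] [471.20531622 236.41796517] [ 422.92251915 -496.12125912    8.        ]
red side [545  59  15  16  77] [551.81818182  67.19480519] [ 953.30239508 -825.73368036   68.        ]
red side [539  71   8  11  54] [542.33333333  76.18518519] [ 915.80571601 -786.21523785   68.        ]
red side [422  74   9   8  52] [425.94230769  77.98076923] [ 908.37663238 -437.34536457   68.        ]
red side [433  88   9   7  32] [436.25     90.15625] [ 859.87515182 -460.32228271   68.        ]
red side [419 125  10  10  70] [423.67142857 129.52857143] [ 715.18688138 -403.27880015   68.        ]
red side [246 141  11  10  84] [250.55952381 146.01190476] [661.21418916  63.1084728
[... 810 characters left out ...]
top [595 353  28  24 202] [606.82673267 363.61386139] [  50.07632163 -969.98724611    8.        ]
red top [429  62  12  12 117] [434.5042735   67.68376068] [ 913.67410573 -439.56412326   68.        ]
red top [111  67  11  12  47] [117.55319149  74.08510638] [864.74597296 502.58418772  68.        ]
red top [437  80  12  13 122] [442.56557377  85.96721311] [ 858.1138799  -463.78536306   68.        ]
red top [416 125  13  13 124] [422.43548387 131.41935484] [ 718.29174972 -404.37449775   68.        ]
red top [257 140  13  13 123] [262.78861789 145.85365854] [661.31261908  64.08797978  68.        ]
red top [289 157  12  13 121] [294.57024793 162.69421488] [614.09779228 -30.55674336  68.        ]
```

View pics/stand.png

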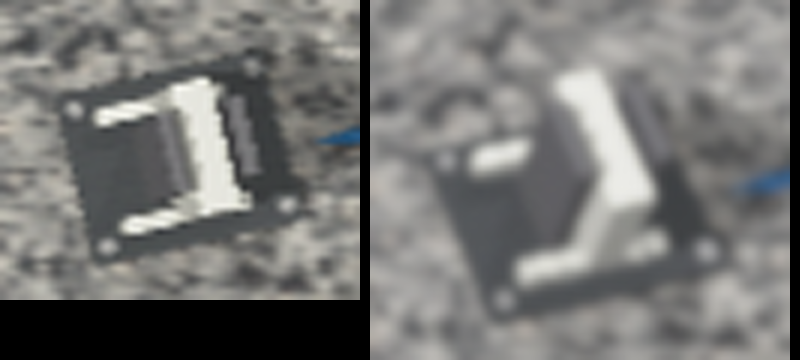

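View pics/bay.png

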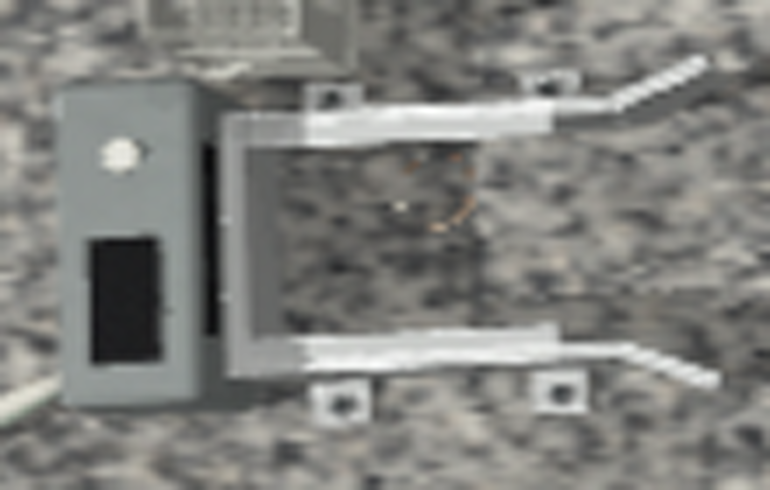

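The stand crop shows the prongs pointing left and the base screws at crop (73,110), (252,65), (288,204), (108,247). The plate top runs from (190,85) to (224,208). The bay crop shows the lip inner edges at crop y≈145→130 and 338→323, the mouth tips at (705,62) and (718,380), and the head top over (60-200, 85-400).

Run:
```python
from h import *
np.set_printoptions(precision=1,suppress=True)
def cp(p,o,k): return (np.array(p)+.5)/k-.5+np.array(o)
T=lambda p:cp(p,(375,170),6); S=lambda p:cp((p[0]-370,p[1]),(380,165),6); B=lambda p:cp(p,(145,155),7)
print("screws top",[onz("top",T(p),7)[:2] for p in((73,110),(252,65),(288,204),(108,247))])
print("screws side",[onz("side",S(p),7)[:2] for p in((446,160),(707,251),(505,300))])
print("plate top corners",[onz("top",T(p),66)[:2] for p in((168,88),(210,80),(250,207),(203,213))])
print("plate side corners",[onz("side",S(p),66)[:2] for p in((556,82),(603,68),(655,192),(607,208))])
print("prong tips top z18",[onz("top",T(p),18)[:2] for p in((95,117),(122,227))])
print("prong tips side",[onz("side",S(p),18)[:2] for p in((470,160),(517,271))])
for nm,ps in dict(lipU=((305,145),(552,130)),lipL=((300,338),(557,323)),corn=((612,104),(628,347)),tips=((705,62),(718,380))).items():
    print(nm,[onz("top",B(p),48)[:2] for p in ps])
print("head",[onz("top",B(p),80)[:2] for p in((60,90),(190,80),(200,400),(65,402))])
# white mask plate-top contours
for n in("top","side"):
    im=cv2.imread(f"pics/{n}0.png");hsv=cv2.cvtColor(im,cv2.COLOR_BGR2HSV)
    m=cv2.inRange(hsv,(0,0,205),(180,40,255));m2=np.zeros_like(m);m2[165:225,380:440]=m[165:225,380:440]
    m2=cv2.morphologyEx(m2,cv2.MORPH_OPEN,np.ones((4,4)))
    k,_,st,ce=cv2.connectedComponentsWithStats(m2)
    for s,q in zip(st[1:],ce[1:]):
        if s[4]>20:print(n,s,q,onz(n,q,66))
    print(cv2.minAreaRect(np.argwhere(m2)[:,::-1].astype(np.float32)))
S0=cv2.cvtColor(cv2.imread("pics/side0.png"),cv2.COLOR_BGR2RGB)[160:235,110:245]
cv2.imwrite("pics/bayside.png",cv2.resize(S0[:,:,::-1],None,fx=5.9,fy=5.9,interpolation=cv2.INTER_CUBIC))
```

```text
screws top [array([ 555. , -311.5]), array([ 580.7, -402.8]), array([ 510. , -421.6]), array([ 485.6, -330.2])]
screws side [array([ 556.6, -311.5]), array([ 509.9, -420.5]), array([ 486.4, -329.6])]
plate top corners [array([ 559.9, -347.6]), array([ 564.4, -368. ]), array([ 502.9, -388. ]), array([ 499.4, -365.2])]
plate side corners [array([ 559.5, -348.3]), array([ 566.5, -369.2]), array([ 505.4, -382.6]), array([ 497.9, -361.6])]
prong tips top z18 [array([ 550.4, -320.8]), array([ 495.1, -335.1])]
prong tips side [array([ 550. , -319.5]), array([ 494.6, -333.6])]
lipU [array([570.9, 283.4]), array([580.3, 179.7])]
lipL [array([489.2, 281.1]), array([498.6, 173.8])]
corn [array([592.1, 155. ]), array([489.3, 143.6])]
tips [array([611.2, 116.5]), array([476.5, 105.3])]
head [array([586.4, 375.4]), array([592.1, 322.3]), array([460.4, 310.6]), array([458.1, 365.4])]
top [405 185  10  21  96] [410.  194.6] [ 530.  -369.5   66. ]
((409.5, 194.99996948242188), (21.52969741821289, 5.554203987121582), 76.75948333740234)
side [414 178  13  22 131] [420.2 188.8] [ 528.1 -368.5   66. ]
((420.0, 188.5), (23.130996704101562, 6.989222049713135), 70.55996704101562)
```

```bash
cat >> h.py <<'E'
from scipy.spatial.transform import Rotation as Ro
def tool(yaw):  # tool down, tool y along world yaw (deg)
    a=np.radians(yaw);y=np.array([np.cos(a),np.sin(a),0]);z=np.array([0,0,-1.]);return Ro.from_matrix(np.c_[np.cross(y,z),y,z])
def rows(way,p=None,R=None,w=None):
    """way: list of (pos,yaw,nrows)"""
    s=monitor.read_state()
    p=s["position"] if p is None else np.array(p,float);R=Ro.from_quat(s["ee_rot"]) if R is None else R
    print("at",p.round(1),"yaw",np.degrees(np.arctan2(*R.as_matrix()[[1,0],1])).round(2))
    for q,yaw,n in way:
        q=np.array(q,float);rv=(R.inv()*tool(yaw)).as_rotvec();st=(q-p)/n
        for i in range(n):
            d=R.inv().apply(st).round(1);print([d.tolist(),(rv/n).round(4).tolist(),w])
            p=p+R.apply(d);R=R*Ro.from_rotvec(rv/n)
E
python3 - <<'E'
from h import *
rows([((430,150,225),40,11),((532.5,-366.5,180),15.2,11)],w=85)
E
```

```text
at [147.1 606.9 230.3] yaw -103.63
[[34.8, 34.3, 0.6], [0.0001, 0.0002, -0.2279], 85]
[[26.1, 41.3, 0.6], [0.0001, 0.0002, -0.2279], 85]
[[16.1, 46.1, 0.6], [0.0001, 0.0002, -0.2279], 85]
[[5.3, 48.6, 0.6], [0.0001, 0.0002, -0.2279], 85]
[[-5.8, 48.5, 0.6], [0.0001, 0.0002, -0.2279], 85]
[[-16.6, 45.9, 0.5], [0.0001, 0.0002, -0.2279], 85]
[[-26.6, 41.0, 0.5], [0.0001, 0.0002, -0.2279], 85]
[[-35.1, 33.9, 0.5], [0.0001, 0.0002, -0.2279], 85]
[[-41.9, 25.1, 0.5], [0.0001, 0.0002, -0.2279], 85]
[[-46.5, 15.0, 0.5], [0.0001, 0.0002, -0.2279], 85]
[[-48.7, 4.1, 0.5], [0.0001, 0.0002, -0.2279], 85]
[[-42.0, -23.0, 4.1], [-0.0, -0.0, 0.0393], 85]
[[-42.8, -21.4, 4.1], [-0.0, -0.0, 0.0393], 85]
[[-43.6, -19.7, 4.1], [-0.0, -0.0, 0.0393], 85]
[[-44.4, -17.9, 4.1], [-0.0, -0.0, 0.0393], 85]
[[-45.1, -16.2, 4.1], [-0.0, -0.0, 0.0393], 85]
[[-45.7, -14.4, 4.1], [-0.0, -0.0, 0.0393], 85]
[[-46.2, -12.6, 4.1], [-0.0, -0.0, 0.0393], 85]
[[-46.6, -10.8, 4.1], [-0.0, -0.0, 0.0393], 85]
[[-47.0, -8.9, 4.1], [-0.0, -0.0, 0.0393], 85]
[[-47.4, -7.1, 4.1], [-0.0, -0.0, 0.0393], 85]
[[-47.6, -5.2, 4.1], [-0.0, -0.0, 0.0393], 85]
```

Run:
```python
from h import *
rows([((430,150,225),-140,11),((532.5,-366.5,180),-164.8,11)],w=85)
```

```text
at [147.1 606.9 230.3] yaw -103.63
[[34.8, 34.3, 0.6], [0.0002, -0.0001, 0.0577], 85]
[[36.7, 32.2, 0.5], [0.0002, -0.0001, 0.0577], 85]
[[38.5, 30.1, 0.5], [0.0002, -0.0001, 0.0577], 85]
[[40.2, 27.8, 0.5], [0.0002, -0.0001, 0.0577], 85]
[[41.7, 25.4, 0.5], [0.0002, -0.0001, 0.0577], 85]
[[43.1, 23.0, 0.5], [0.0002, -0.0001, 0.0577], 85]
[[44.4, 20.5, 0.5], [0.0002, -0.0001, 0.0577], 85]
[[45.5, 17.9, 0.5], [0.0002, -0.0001, 0.0577], 85]
[[46.4, 15.2, 0.5], [0.0002, -0.0001, 0.0577], 85]
[[47.2, 12.5, 0.5], [0.0002, -0.0001, 0.0577], 85]
[[47.9, 9.8, 0.5], [0.0002, -0.0001, 0.0577], 85]
[[42.0, 23.0, 4.1], [0.0, -0.0, 0.0393], 85]
[[42.8, 21.4, 4.1], [0.0, -0.0, 0.0393], 85]
[[43.6, 19.7, 4.1], [0.0, -0.0, 0.0393], 85]
[[44.4, 17.9, 4.1], [0.0, -0.0, 0.0393], 85]
[[45.0, 16.2, 4.1], [0.0, -0.0, 0.0393], 85]
[[45.6, 14.4, 4.1], [0.0, -0.0, 0.0393], 85]
[[46.2, 12.6, 4.1], [0.0, -0.0, 0.0393], 85]
[[46.6, 10.8, 4.1], [0.0, -0.0, 0.0393], 85]
[[47.0, 8.9, 4.1], [0.0, -0.0, 0.0393], 85]
[[47.3, 7.1, 4.1], [0.0, -0.0, 0.0393], 85]
[[47.6, 5.2, 4.1], [0.0, -0.0, 0.0393], 85]
```

Call:
send_rows(series=[[[35,34,0.5],[0,0,0.058],85],[[37,32,0.5],[0,0,0.058],85],[[38.5,30,0.5],[0,0,0.058],85],[[40,28,0.5],[0,0,0.058],85],[[41.5,25.5,0.5],[0,0,0.058],85],[[43,23,0.5],[0,0,0.058],85],[[44.5,20.5,0.5],[0,0,0.058],85],[[45.5,18,0.5],[0,0,0.058],85]])

```text
clock: 0.9
position: [353.2, 273.1, 227.2]
ee_rot: [0.939, -0.345, -0.0, 0.0]
contact_force: [1.0, 1.4, -0.0]
gripper_width: 85.0
grasp_force: 0.0
```

Call:
send_rows(series=[[[46.5,15,0.5],[0,0,0.058],85],[[47,12.5,0.5],[0,0,0.058],85],[[48,10,0.5],[0,0,0.058],85],[[42,23,4],[0,0,0.039],85],[[43,21,4],[0,0,0.039],85],[[43.5,20,4],[0,0,0.039],85],[[44.5,18,4],[0,0,0.039],85],[[45,16,4],[0,0,0.039],85]])

```text
clock: 1.7
position: [475.6, -86.5, 205.5]
ee_rot: [0.86, -0.511, -0.0, 0.0]
contact_force: [1.0, -0.7, 0.7]
gripper_width: 85.1
grasp_force: 0.0
```

Call:
send_rows(series=[[[45.5,14.5,4],[0,0,0.039],85],[[46,12.5,4],[0,0,0.039],85],[[46.5,11,4],[0,0,0.039],85],[[47,9,4],[0,0,0.039],85],[[47.5,7,4],[0,0,0.039],85],[[47.5,5,4],[0,0,0.039],85],[[0,0,0],[0,0,0],85],[[0,0,0],[0,0,0],85]])

```text
clock: 2.5
position: [530.6, -366.8, 180.1]
ee_rot: [0.794, -0.608, -0.001, 0.0]
contact_force: [-0.5, 0.6, 0.0]
gripper_width: 84.9
grasp_force: 0.0
```

Run:
```python
from h import *
s=monitor.read_state();print(s["clock"],s["joints"].round(2),s["contact_force"].round(1))
rows([((532.5,-366.5,120),-164.8,3),((532.5,-366.5,24),-164.8,8)],w=85)
```

```text
2.5 [-0.35  0.46 -0.01 -0.   -1.11  0.62] [-0.5  0.6  0. ]
at [ 530.6 -366.8  180.1] yaw -164.89
[[0.1, -0.7, 20.0], [0.0007, 0.0006, -0.0005], 85]
[[0.1, -0.7, 20.0], [0.0007, 0.0006, -0.0005], 85]
[[0.1, -0.6, 20.0], [0.0007, 0.0006, -0.0005], 85]
[[-0.0, 0.0, 12.0], [-0.0, -0.0, -0.0], 85]
[[-0.0, 0.0, 12.0], [-0.0, -0.0, -0.0], 85]
[[-0.0, 0.0, 12.0], [-0.0, -0.0, -0.0], 85]
[[-0.0, 0.0, 12.0], [-0.0, -0.0, -0.0], 85]
[[-0.0, 0.0, 12.0], [-0.0, -0.0, -0.0], 85]
[[-0.0, 0.0, 12.0], [-0.0, -0.0, -0.0], 85]
[[-0.0, 0.0, 12.0], [-0.0, -0.0, -0.0], 85]
[[-0.0, 0.0, 12.0], [-0.0, -0.0, -0.0], 85]
```

Call:
send_rows(series=[[[0,-0.7,20],[0,0,0],85],[[0,-0.7,20],[0,0,0],85],[[0,-0.6,20],[0,0,0],85],[[0,0,20],[0,0,0],85],[[0,0,20],[0,0,0],85],[[0,0,20],[0,0,0],85],[[0,0,18],[0,0,0],85],[[0,0,18],[0,0,0],85]])

```text
clock: 3.3
position: [533.5, -363.8, 25.7]
ee_rot: [0.795, -0.606, 0.0, -0.0]
contact_force: [-0.5, -0.6, 0.1]
gripper_width: 85.0
grasp_force: 0.0
```

Call:
send_rows(series=[[[0,0,0],[0,0,0],85],[[0,0,0],[0,0,0],74],[[0,0,0],[0,0,0],70],[[0,0,0],[0,0,0],66],[[0,0,0],[0,0,0],60],[[0,0,0],[0,0,0],60],[[0,0,0],[0,0,0],60],[[0,0,0],[0,0,0],60]])

```text
clock: 4.1
position: [534.1, -365.6, 27.8]
ee_rot: [0.795, -0.607, 0.001, -0.0]
contact_force: [-0.1, 2.4, 7.5]
gripper_width: 65.4
grasp_force: 68.2
```

Call:
send_rows(series=[[[0,0,-3],[0,0,0],60],[[0,0,-5],[0,0,0],60],[[0,0,-10],[0,0,0],60],[[0,0,-15],[0,0,0],60],[[0,0,-15],[0,0,0],60],[[0,0,-20],[0,0,0],60],[[0,0,-20],[0,0,0],60],[[0,0,-12],[0,0,0],60]])

```text
clock: 4.9
position: [534.2, -365.9, 128.9]
ee_rot: [0.795, -0.607, 0.002, -0.0]
contact_force: [-0.2, -0.4, -2.1]
gripper_width: 65.0
grasp_force: 67.1
```

Run:
```python
from h import *
s=monitor.read_state();print(s["clock"],s["joints"].round(2),s["contact_force"].round(1),s["wrist_torque"].round(2),s["gripper_width"])
for n in("side","top"):
    cv2.imwrite(f"pics/{n}1.png",get_image(n)[:,:,::-1])
a=cv2.imread("pics/side1.png")[120:280,340:480];b=cv2.imread("pics/top1.png")[120:280,340:480]
cv2.imwrite("pics/lift.png",cv2.resize(np.hstack([a,b]),None,fx=2.85,fy=2.85,interpolation=cv2.INTER_CUBIC))
```

```text
4.9 [-0.35  0.5  -0.07  0.   -0.99  0.62] [-0.2 -0.4 -2.1] [-0.08 -0.01  0.01] 64.99897508528902
```

View pics/lift.png

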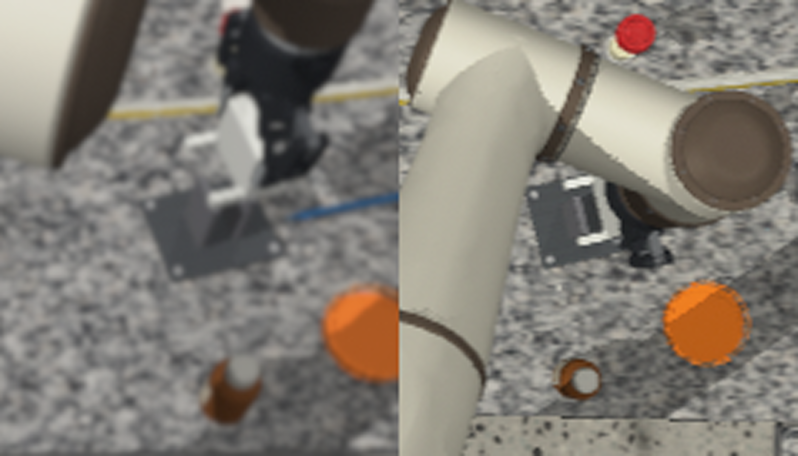

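The pusher is held upright above the stand, with its prongs pointing left. Next I'll turn it to heading 69.2° and carry it to a spot behind the dish.

Run:
```python
from h import *
rows([((454.4,-200.2,125),-200.8,8),((454.4,-200.2,30),-200.8,6)],w=60)
T=lambda p,z:print(onz("top",p,z))
T((287,241),22);T((403,253),77)
```

```text
at [ 534.6 -366.   128.8] yaw -164.74
[[-22.6, 4.2, 0.4], [-0.0006, -0.0003, 0.0787], 60]
[[-22.2, 6.0, 0.4], [-0.0006, -0.0003, 0.0787], 60]
[[-21.7, 7.7, 0.4], [-0.0006, -0.0003, 0.0787], 60]
[[-21.0, 9.4, 0.4], [-0.0006, -0.0003, 0.0787], 60]
[[-20.2, 11.0, 0.4], [-0.0006, -0.0003, 0.0787], 60]
[[-19.3, 12.6, 0.4], [-0.0006, -0.0003, 0.0787], 60]
[[-18.2, 14.1, 0.4], [-0.0006, -0.0003, 0.0787], 60]
[[-17.1, 15.4, 0.5], [-0.0006, -0.0003, 0.0787], 60]
[[-0.0, 0.0, 15.8], [0.0, 0.0, 0.0], 60]
[[-0.0, 0.0, 15.8], [0.0, 0.0, 0.0], 60]
[[-0.0, 0.0, 15.8], [0.0, 0.0, 0.0], 60]
[[-0.0, 0.0, 15.8], [0.0, 0.0, 0.0], 60]
[[-0.0, 0.0, 15.8], [0.0, 0.0, 0.0], 60]
[[-0.0, 0.0, 15.8], [0.0, 0.0, 0.0], 60]
[385.44233216 -13.21635156  22.        ]
[ 360.99198824 -348.34028534   77.        ]
```

Call:
send_rows(series=[[[-22.5,4,0.5],[0,0,0.079],60],[[-22,6,0.5],[0,0,0.079],60],[[-21.5,7.5,0.5],[0,0,0.079],60],[[-21,9.5,0.5],[0,0,0.079],60],[[-20,11,0.5],[0,0,0.079],60],[[-19.5,12.5,0.5],[0,0,0.078],60],[[-18,14,0.5],[0,0,0.078],60],[[-17,15.5,0.5],[0,0,0.078],60]])

```text
clock: 5.8
position: [452.6, -199.4, 121.1]
ee_rot: [-0.566, 0.824, 0.001, -0.0]
contact_force: [0.0, -0.4, -3.3]
gripper_width: 65.4
grasp_force: 67.0
```

Call:
send_rows(series=[[[0,0,5],[0,0,0],60],[[0,0,15],[0,0,0],60],[[0,0,20],[0,0,0],60],[[0,0,20],[0,0,0],60],[[0,0,20],[0,0,0],60],[[0,0,10],[0,0,0],60],[[0,0,4],[0,0,0],60],[[0,0,0],[0,0,0],60]])

```text
clock: 6.6
position: [453.8, -200.5, 27.5]
ee_rot: [-0.568, 0.823, 0.0, -0.0]
contact_force: [0.2, 0.4, -2.7]
gripper_width: 65.2
grasp_force: 67.4
```

Call:
send_rows(series=[[[0,0,2],[0,0,0],60],[[0,0,1],[0,0,0],60],[[0,0,1],[0,0,0],60],[[0,0,0.5],[0,0,0],60],[[0,0,0],[0,0,0],60]])

```text
clock: 7.1
position: [453.8, -200.3, 23.5]
ee_rot: [-0.568, 0.823, -0.0, 0.0]
contact_force: [0.4, 0.1, -3.0]
gripper_width: 65.0
grasp_force: 67.4
```

Call:
send_rows(series=[[[0,0,0.5],[0,0,0],60],[[0,0,0.5],[0,0,0],60],[[0,0,0.5],[0,0,0],60],[[0,0,0.5],[0,0,0],60],[[0,0,0],[0,0,0],60]])

```text
clock: 7.6
position: [453.8, -200.3, 21.8]
ee_rot: [-0.568, 0.823, -0.0, 0.0]
contact_force: [-2.3, 1.7, 3.6]
gripper_width: 65.1
grasp_force: 68.1
```

Call:
send_rows(series=[[[0,0,0],[0,0,0],68],[[0,0,0],[0,0,0],74],[[0,0,0],[0,0,0],80],[[0,0,0],[0,0,0],85],[[0,0,0],[0,0,0],85],[[0,0,0],[0,0,0],85]])

```text
clock: 8.2
position: [453.7, -200.4, 21.3]
ee_rot: [-0.568, 0.823, -0.0, -0.0]
contact_force: [-0.4, 0.1, -0.2]
gripper_width: 85.3
grasp_force: 0.0
```

Call:
send_rows(series=[[[0,0,-5],[0,0,0],85],[[0,0,-15],[0,0,0],85],[[0,0,-20],[0,0,0],85],[[0,0,-30],[0,0,0],85],[[0,0,-40],[0,0,0],85],[[0,0,-20],[0,0,-0.14],85],[[0,0,0],[0,0,-0.14],85],[[0,0,0],[0,0,-0.14],85]])

```text
clock: 9.0
position: [454.1, -200.3, 152.8]
ee_rot: [0.729, -0.685, 0.001, -0.001]
contact_force: [0.3, -0.7, -1.0]
gripper_width: 84.8
grasp_force: 0.0
```

Call:
send_rows(series=[[[0,0,0],[0,0,-0.14],85],[[0,0,0],[0,0,-0.14],85],[[0,0,0],[0,0,-0.14],85],[[0,0,0],[0,0,-0.14],85],[[0,0,0],[0,0,-0.14],85],[[0,0,0],[0,0,-0.14],85],[[0,0,0],[0,0,-0.14],85],[[0,0,0],[0,0,-0.17],85]])

```text
clock: 9.8
position: [453.6, -200.3, 151.7]
ee_rot: [0.982, -0.188, 0.0, -0.0]
contact_force: [0.6, 0.1, -0.0]
gripper_width: 85.0
grasp_force: 0.0
```

Run:
```python
from h import *
s=monitor.read_state();print(s["clock"],s["joints"].round(2))
for n in("side","top"):
    cv2.imwrite(f"pics/{n}2.png",get_image(n)[:,:,::-1])
a=cv2.imread("pics/side2.png")[140:300,270:410];b=cv2.imread("pics/top2.png")[140:300,270:410]
cv2.imwrite("pics/placed.png",cv2.resize(np.hstack([a,b]),None,fx=2.85,fy=2.85,interpolation=cv2.INTER_CUBIC))
rows([],w=85)
```

```text
9.8 [-0.09  0.24 -0.42 -0.   -0.91  1.28]
at [ 453.6 -200.3  151.6] yaw -112.0
```

View pics/placed.png

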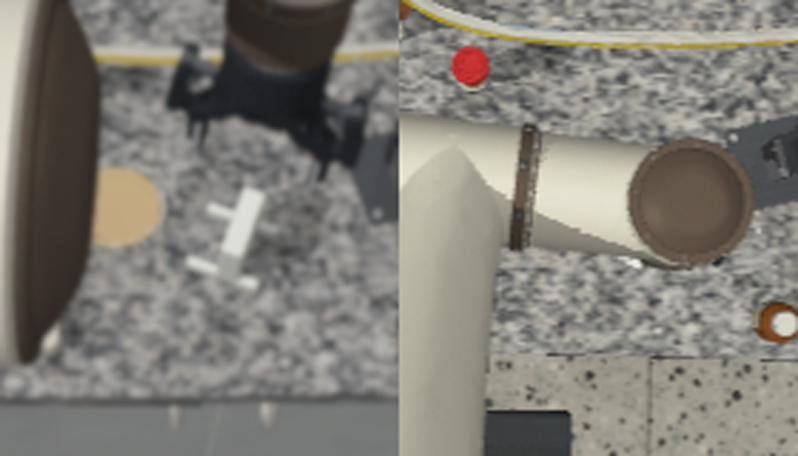

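The pusher stands upright and free on the bench. In the side crop the plate top runs from (255,190) to (230,256) and the prong tips are at (207,208) and (189,262). I'll measure its pose now.

Run:
```python
from h import *
np.set_printoptions(precision=1,suppress=True)
im=cv2.imread("pics/side2.png");hsv=cv2.cvtColor(im,cv2.COLOR_BGR2HSV)
m=cv2.inRange(hsv,(0,0,195),(180,45,255));k=np.zeros_like(m);k[195:250,328:370]=m[195:250,328:370]
t=cv2.inRange(hsv,(0,0,222),(180,45,255));t2=np.zeros_like(m);t2[200:235,340:370]=t[200:235,340:370]
n,_,st,ce=cv2.connectedComponentsWithStats(cv2.morphologyEx(t2,cv2.MORPH_OPEN,np.ones((4,4))));print(st[1:],ce[1:],[onz("side",c,60) for c in ce[1:]])
P=lambda p,z:onz("side",(np.array(p)+.5)/2.85-.5+[270,140],z)[:2]
c=[P(p,60) for p in((245,187),(267,193),(241,259),(219,251))];print("plate top",c,np.mean(c,0))
c=[P(p,12) for p in((207,208),(189,262))];print("tips top",c,np.mean(c,0))
print("heel end",P((256,285),10))
print(hsv[200:240:3,340:366:2,2])
```

```text
[] [] []
plate top [array([ 485.2, -204.5]), array([ 479.2, -223.1]), array([ 416.6, -196.9]), array([ 424.1, -178.9])] [ 451.3 -200.8]
tips top [array([ 490.4, -175.2]), array([ 436.9, -156.9])] [ 463.7 -166.1]
heel end [ 415.3 -214.6]
[[ 93 121 140 123 112 118 121 114 117 106 113 124 120]
 [122 121 137 137 127 128 119 117 156 151 129 115 114]
 [128 133 132 142 138 131 115 131 194 182 152 132 146]
 [148 143 140 139 147 149 143 189 222 222 220 182 127]
 [143 165 208 195 170 138 158 217 222 222 208 152 127]
 [128 144 170 185 201 209 216 222 222 219 171 123 107]
 [144 139 133 139 143 176 219 222 221 200 144 150 135]
 [158 155 143 139 153 210 222 221 218 161 111 121 136]
 [141 143 146 133 172 220 222 221 195 124  94  82  89]
 [118 128 157 158 200 219 221 215 151 101  84  87  95]
 [168 153 144 151 165 166 174 163 113  96  93  98 109]
 [210 215 207 179 162 161 159 128 104 102  98  99 101]
 [121 154 174 169 161 160 155 143 134 132 121 117 109]
 [136 162 168 148 130 140 161 190 209 212 165 111 120]]
```

Run:
```python
from h import *
rows([((452.2,-200.6,120),-110.8,1),((452.2,-200.6,23),-110.8,6)],w=85)
```

```text
at [ 453.6 -200.3  151.6] yaw -112.0
[[-1.2, 0.8, 31.6], [-0.0001, -0.0003, -0.021], 85]
[[-0.0, 0.0, 16.2], [0.0, 0.0, 0.0], 85]
[[-0.0, 0.0, 16.2], [0.0, 0.0, 0.0], 85]
[[-0.0, 0.0, 16.2], [0.0, 0.0, 0.0], 85]
[[-0.0, 0.0, 16.2], [0.0, 0.0, 0.0], 85]
[[-0.0, 0.0, 16.2], [0.0, 0.0, 0.0], 85]
[[-0.0, 0.0, 16.2], [0.0, 0.0, 0.0], 85]
```

Call:
send_rows(series=[[[-1.2,0.8,30],[0,0,-0.021],85],[[0,0,18],[0,0,0],85],[[0,0,18],[0,0,0],85],[[0,0,18],[0,0,0],85],[[0,0,18],[0,0,0],85],[[0,0,16],[0,0,0],85],[[0,0,10],[0,0,0],85],[[0,0,0],[0,0,0],85]])

```text
clock: 10.7
position: [451.5, -200.5, 22.3]
ee_rot: [0.983, -0.181, -0.001, 0.0]
contact_force: [-0.6, -0.1, 0.1]
gripper_width: 85.0
grasp_force: 0.0
```

Call:
send_rows(series=[[[0,0,0],[0,0,0],70],[[0,0,0],[0,0,0],50],[[0,0,0],[0,0,0],36],[[0,0,0],[0,0,0],28],[[0,0,0],[0,0,0],23],[[0,0,0],[0,0,0],19],[[0,0,0],[0,0,0],15],[[0,0,0],[0,0,0],14]])

```text
clock: 11.5
position: [452.5, -200.6, 23.7]
ee_rot: [0.984, -0.18, 0.0, 0.0]
contact_force: [-0.8, -0.0, 5.4]
gripper_width: 19.6
grasp_force: 58.9
```

Call:
send_rows(series=[[[0,0,0],[0,0,0],14],[[0,0,0],[0,0,0],14],[[0,0,0],[0,0,0],14]])

```text
clock: 11.8
position: [452.5, -200.6, 23.7]
ee_rot: [0.984, -0.18, 0.0, 0.0]
contact_force: [-0.8, 1.2, 5.7]
gripper_width: 19.5
grasp_force: 59.0
```

```bash
cat > path.py <<'E'
from h import *
b=np.radians(95.);u=np.array([np.cos(b),np.sin(b)]);home=np.array([531.4,259.8]);D=np.array([495.2,-92.7])
P=home-210*u;e=P-D;L=np.hypot(*e);e/=L;h0=np.arctan2(e[1],e[0]);t=70;A=b-h0;Rr=t/np.tan(A/2);arc=Rr*A
def pose(s): # s: dish-centre arclength from D; returns pusher origin, heading deg
    if s<L-t: c=D+s*e;h=h0
    elif s<L-t+arc:
        f=(s-L+t)/Rr;n=np.array([-e[1],e[0]]);c=D+(L-t)*e+Rr*(np.sin(f)*e+(1-np.cos(f))*n);h=h0+f
    else: c=P+t*u+(s-(L-t+arc))*u;h=b
    return c-76*np.array([np.cos(h),np.sin(h)]),np.degrees(h)
END=L-t+arc+210-t
E
python3 - <<'E'
from path import *
print(L-t,arc,END,np.degrees(h0))
S=list(np.linspace(-40,L-t,17)[1:])
w=[]
for s in S:
    o,h=pose(s);w.append(((*o,24.7),h-180,1))
rows(w,w=14)
E
```

```text
83.31399433923988 137.62194980529364 360.93594414453355 69.17607620392701
at [ 452.5 -200.6   23.7] yaw -110.77
[[1.5, -7.7, -1.0], [-0.0, -0.0005, 0.0009], 14]
[[0.0, -7.7, 0.0], [-0.0, -0.0, -0.0], 14]
[[0.0, -7.8, 0.0], [0.0, 0.0, 0.0], 14]
[[0.0, -7.7, 0.0], [0.0, 0.0, 0.0], 14]
[[0.0, -7.7, 0.0], [0.0, 0.0, 0.0], 14]
[[0.0, -7.7, 0.0], [0.0, 0.0, 0.0], 14]
[[0.0, -7.7, 0.0], [0.0, 0.0, 0.0], 14]
[[0.0, -7.7, 0.0], [0.0, 0.0, 0.0], 14]
[[0.0, -7.7, 0.0], [0.0, 0.0, 0.0], 14]
[[0.0, -7.7, 0.0], [0.0, 0.0, 0.0], 14]
[[0.0, -7.7, 0.0], [0.0, 0.0, 0.0], 14]
[[0.0, -7.7, 0.0], [0.0, 0.0, 0.0], 14]
[[0.0, -7.7, 0.0], [0.0, 0.0, 0.0], 14]
[[0.0, -7.7, 0.0], [0.0, 0.0, 0.0], 14]
[[0.0, -7.7, 0.0], [0.0, 0.0, 0.0], 14]
[[0.0, -7.7, 0.0], [0.0, 0.0, 0.0], 14]
```

Call:
send_rows(series=[[[0,0,-1],[0,0,0],14],[[0,0,-1.5],[0,0,0],14],[[1,-3,0],[0,0,0],14],[[1,-6,0],[0,0,0],14],[[0.5,-7,0],[0,0,0],14],[[0,-6,0],[0,0,0],14],[[0,-5,0],[0,0,0],14],[[0,-3,0],[0,0,0],14]])

```text
clock: 12.6
position: [465.5, -172.8, 25.8]
ee_rot: [0.984, -0.18, -0.0, -0.0]
contact_force: [0.0, 0.2, -3.5]
gripper_width: 19.6
grasp_force: 58.5
```

Run:
```python
from path import *
s=monitor.read_state();print(s["contact_force"].round(1),s["wrist_torque"].round(2))
im=get_image("side")[:,:,::-1];cv2.imwrite("pics/side3.png",im)
hsv=cv2.cvtColor(im,cv2.COLOR_BGR2HSV)
m=cv2.inRange(hsv,(8,50,120),(28,200,255));m[:,:290]=0
k,_,st,ce=cv2.connectedComponentsWithStats(m)
for a,q in zip(st,ce):
    if 150<a[4]<2000:print(a,q,onz("side",q,8))
p=s["position"][:2];print(np.dot(D-p,e),np.dot(D-p,[-e[1],e[0]]))
cv2.imwrite("pics/c3.png",cv2.resize(im[140:280,260:400],None,fx=4,fy=4,interpolation=cv2.INTER_CUBIC))
```

```text
[ 0.   0.2 -3.5] [-0.   -0.03 -0.02]
[374 144 139  18 421] [445.67933492 154.89786223] [ 673.61722552 -473.70237573    8.        ]
[295 198  32  28 693] [310.11111111 211.92784993] [495.25188991 -92.72499697   8.        ]
[452 219  39  35 547] [470.65082267 233.60511883] [ 430.69299582 -496.2518111     8.        ]
[567 307  34  21 237] [582.62447257 316.16033755] [ 221.44700056 -712.47215097    8.        ]
85.41679110956926 0.7207620776247226
```

View pics/c3.png

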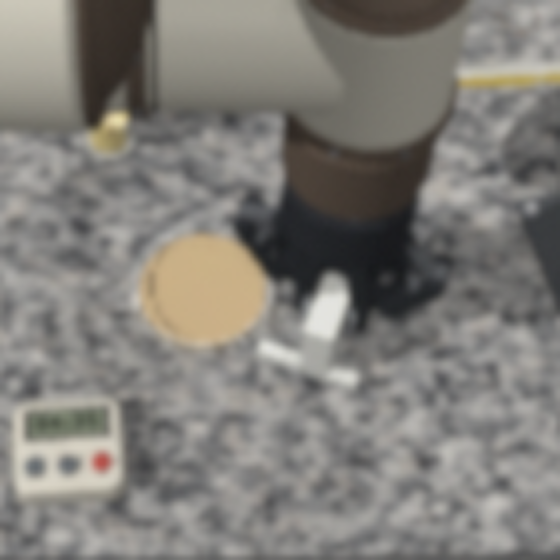

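The pusher is gripped front and back, and its prongs point at the dish, which is still in place at crop (205,290). I'll start pushing.

Run:
```python
from path import *
w=[]
for s in list(np.linspace(-9.4,L-t,14)[1:])+list(np.linspace(L-t,L-t+arc,20)[1:]):
    o,h=pose(s);w.append(((*o,24.8),h-180,1))
rows(w,w=14)
```

```text
at [ 465.7 -172.7   25.8] yaw -110.73
[[-0.8, -7.0, 1.0], [-0.0001, -0.0002, 0.0016], 14]
[[-0.0, -7.1, 0.0], [0.0, -0.0, 0.0], 14]
[[-0.0, -7.2, 0.0], [-0.0, -0.0, 0.0], 14]
[[-0.0, -7.1, 0.0], [-0.0, 0.0, 0.0], 14]
[[-0.0, -7.1, 0.0], [0.0, 0.0, 0.0], 14]
[[-0.0, -7.2, 0.0], [0.0, -0.0, 0.0], 14]
[[-0.0, -7.1, 0.0], [-0.0, -0.0, 0.0], 14]
[[-0.0, -7.1, 0.0], [-0.0, 0.0, 0.0], 14]
[[-0.0, -7.2, 0.0], [0.0, 0.0, 0.0], 14]
[[-0.0, -7.1, 0.0], [0.0, -0.0, 0.0], 14]
[[-0.0, -7.1, 0.0], [-0.0, -0.0, 0.0], 14]
[[-0.0, -7.1, 0.0], [-0.0, 0.0, 0.0], 14]
[[-0.0, -7.2, 0.0], [0.0, 0.0, 0.0], 14]
[[1.7, -7.2, 0.0], [0.0, -0.0, -0.0237], 14]
[[1.7, -7.3, 0.0], [0.0, -0.0, -0.0237], 14]
[[1.7, -7.3, 0.0], [-0.0, 0.0, -0.0237], 14]
[[1.7, -7.2, 0.0], [0.0, -0.0, -0.0237], 14]
[[1.8, -7.3, 0.0], [-0.0, -0.0, -0.0237], 14]
[[1.7, -7.3, 0.0], [0.0, -0.0, -0.0237], 14]
[[1.7, -7.2, 0.0], [-0.0, 0.0, -0.0237], 14]
[[1.7, -7.3, 0.0], [0.0, -0.0, -0.0237], 14]
[[1.7, -7.3, 0.0], [0.0, 0.0, -0.0237], 14]
[[1.7, -7.2, 0.0], [0.0, 0.0, -0.0237], 14]
[[1.8, -7.3, 0.0], [0.0, 0.0, -0.0237], 14]
[[1.7, -7.2, 0.0], [0.0, 0.0, -0.0237], 14]
[[1.7, -7.3, 0.0], [0.0, 0.0, -0.0237], 14]
[[1.7, -7.3, 0.0], [0.0, 0.0, -0.0237], 14]
[[1.7, -7.2, 0.0], [0.0, 0.0, -0.0237], 14]
[[1.7, -7.3, 0.0], [0.0, 0.0, -0.0237], 14]
[[1.8, -7.3, 0.0], [0.0, 0.0, -0.0237], 14]
[[1.7, -7.2, 0.0], [0.0, 0.0, -0.0237], 14]
[[1.7, -7.3, 0.0], [0.0, 0.0, -0.0237], 14]
```

Call:
send_rows(series=[[[0,-3,1],[0,0,0],14],[[0,-4,0],[0,0,0],14],[[0,-5,0],[0,0,0],14],[[0,-7,0],[0,0,0],14],[[0,-7,0],[0,0,0],14],[[0,-7,0],[0,0,0],14],[[0,-5,0],[0,0,0],14],[[0,-3,0],[0,0,0],14]])

```text
clock: 13.45
position: [480.1, -134.5, 24.8]
ee_rot: [0.984, -0.18, 0.0, -0.0]
contact_force: [-0.2, 0.1, -3.5]
gripper_width: 19.4
grasp_force: 58.7
```

```bash
cat > chk.py <<'E'
from path import *
import sys
def chk(tag):
    s=monitor.read_state();print(s["clock"],s["contact_force"].round(1),s["wrist_torque"].round(2),s["position"].round(1))
    R=Ro.from_quat(s["ee_rot"]).as_matrix();f=-R[:2,1];l=np.array([-f[1],f[0]]);p=s["position"][:2]
    print("bay frame tcp:",np.dot(p-home,u).round(1),np.dot(p-home,[-u[1],u[0]]).round(1),"heading",np.degrees(np.arctan2(f[1],f[0])).round(2))
    for n in("side","top"):
        im=get_image(n)[:,:,::-1];cv2.imwrite(f"pics/{n}{tag}.png",im)
        hsv=cv2.cvtColor(im,cv2.COLOR_BGR2HSV);m=cv2.inRange(hsv,(8,50,120),(28,200,255))
        k,_,st,ce=cv2.connectedComponentsWithStats(m)
        for a,q in zip(st,ce):
            X=onz(n,q,8)[:2]
            if 60<a[4]<2000 and 430<X[0]<600 and -150<X[1]<330:print(n,"dish",a,X.round(1),"in tool fwd/left",np.dot(X-p,f).round(1),np.dot(X-p,l).round(1),"bay",np.dot(X-home,u).round(1),np.dot(X-home,[-u[1],u[0]]).round(1))
E
python3 - <<'E'
from chk import *
chk("4")
E
```

```text
13.45 [-0.2  0.1 -3.5] [-0.08  0.03  0.01] [ 480.1 -134.5   24.8]
bay frame tcp: -388.3 85.4 heading 69.25
side dish [284 194  31  28 649] [505.3 -63.3] in tool fwd/left 75.5 1.7 bay -319.6 54.1
```

```bash
cat >> path.py <<'E'
def nxt(S,z=24.8,off=1.5,w=14):
    W=[]
    for s in S:
        o,h=pose(s);a=np.radians(h);o=o-off*np.array([-np.sin(a),np.cos(a)]);W.append(((*o,z),h-180,1))
    rows(W,w=w)
E
python3 - <<'E'
from path import *
p=monitor.read_state()["position"][:2];s0=np.dot(p-D,e)+76;print(s0)
nxt(s0+np.array([4,10,17,24,31,38,45,L-t-s0]+list(L-t-s0+np.arange(1,17)*8.)))
E
```

```text
31.362224690091736
at [ 480.  -134.7   24.8] yaw -110.75
[[0.7, -4.0, 0.0], [-0.0001, -0.0001, 0.0013], 14]
[[0.0, -6.0, 0.0], [0.0, 0.0, 0.0], 14]
[[0.0, -7.0, 0.0], [-0.0, -0.0, 0.0], 14]
[[0.0, -7.0, 0.0], [0.0, -0.0, 0.0], 14]
[[0.0, -7.0, 0.0], [-0.0, 0.0, 0.0], 14]
[[0.0, -7.0, 0.0], [0.0, -0.0, 0.0], 14]
[[0.0, -7.0, 0.0], [0.0, 0.0, 0.0], 14]
[[0.0, -7.0, 0.0], [0.0, 0.0, 0.0], 14]
[[1.9, -8.0, 0.0], [0.0, 0.0, -0.0262], 14]
[[1.9, -8.1, 0.0], [0.0, 0.0, -0.0262], 14]
[[1.9, -8.0, 0.0], [0.0, 0.0, -0.0262], 14]
[[1.9, -8.1, 0.0], [0.0, 0.0, -0.0262], 14]
[[1.9, -8.1, 0.0], [0.0, 0.0, -0.0262], 14]
[[1.9, -8.0, 0.0], [0.0, 0.0, -0.0262], 14]
[[1.8, -8.1, 0.0], [0.0, 0.0, -0.0262], 14]
[[1.9, -8.1, 0.0], [0.0, 0.0, -0.0262], 14]
[[1.9, -8.0, 0.0], [0.0, 0.0, -0.0262], 14]
[[1.9, -8.1, 0.0], [0.0, 0.0, -0.0262], 14]
[[1.9, -8.1, 0.0], [0.0, 0.0, -0.0262], 14]
[[1.9, -8.0, 0.0], [0.0, 0.0, -0.0262], 14]
[[1.9, -8.1, 0.0], [0.0, 0.0, -0.0262], 14]
[[1.8, -8.1, 0.0], [0.0, 0.0, -0.0262], 14]
[[1.9, -8.0, 0.0], [0.0, 0.0, -0.0262], 14]
[[1.9, -8.1, 0.0], [0.0, 0.0, -0.0262], 14]
```

Call:
send_rows(series=[[[0.7,-4,0],[0,0,0],14],[[0,-6,0],[0,0,0],14],[[0,-7,0],[0,0,0],14],[[0,-7,0],[0,0,0],14],[[0,-7,0],[0,0,0],14],[[0,-7,0],[0,0,0],14],[[0,-7,0],[0,0,0],14],[[0,-7,0],[0,0,0],14]])

```text
clock: 14.35
position: [499.2, -86.1, 24.8]
ee_rot: [0.984, -0.18, -0.0, 0.0]
contact_force: [0.3, -0.3, -2.0]
gripper_width: 19.3
grasp_force: 58.8
```

Call:
send_rows(series=[[[1.9,-8,0],[0,0,-0.026],14],[[1.9,-8,0],[0,0,-0.026],14],[[1.9,-8,0],[0,0,-0.026],14],[[1.9,-8,0],[0,0,-0.026],14],[[1.9,-8,0],[0,0,-0.026],14],[[1.9,-8,0],[0,0,-0.026],14],[[1.4,-6,0],[0,0,-0.02],14],[[0.9,-4,0],[0,0,-0.013],14]])

```text
clock: 15.15
position: [528.4, -34.3, 24.8]
ee_rot: [0.996, -0.086, 0.0, -0.0]
contact_force: [-1.2, -0.3, -2.3]
gripper_width: 19.7
grasp_force: 58.8
```

Run:
```python
from chk import *
chk("5")
s1=L-t+58
nxt(s1+np.array([4.,10,17,24,31,38,45,52,59,66,73,79.6]+[86,92,98]))
```

```text
15.15 [-1.2 -0.3 -2.3] [-0.08  0.04  0.  ] [528.4 -34.3  24.8]
bay frame tcp: -292.7 28.6 heading 80.14
side dish [245 183  31  28 643] [540.   39.5] in tool fwd/left 74.7 1.2 bay -220.2 10.6
at [528.4 -34.4  24.8] yaw -99.9
[[1.0, -4.3, 0.0], [-0.0001, -0.0002, -0.0123], 14]
[[1.5, -6.1, 0.0], [0.0, 0.0, -0.0197], 14]
[[1.6, -7.0, 0.0], [-0.0, 0.0, -0.0229], 14]
[[1.7, -7.1, 0.0], [0.0, -0.0, -0.0229], 14]
[[1.7, -7.0, 0.0], [0.0, -0.0, -0.0229], 14]
[[1.6, -7.1, 0.0], [0.0, -0.0, -0.0229], 14]
[[1.7, -7.0, 0.0], [0.0, 0.0, -0.0229], 14]
[[1.6, -7.1, 0.0], [-0.0, -0.0, -0.0229], 14]
[[1.7, -7.0, 0.0], [-0.0, 0.0, -0.0229], 14]
[[1.7, -7.1, 0.0], [0.0, -0.0, -0.0229], 14]
[[1.6, -7.0, 0.0], [-0.0, -0.0, -0.0229], 14]
[[1.6, -6.7, 0.0], [0.0, 0.0, -0.0216], 14]
[[-0.0, -6.4, 0.0], [0.0, 0.0, -0.0001], 14]
[[-0.0, -6.0, 0.0], [0.0, 0.0, 0.0], 14]
[[-0.0, -6.0, 0.0], [0.0, 0.0, 0.0], 14]
```

Call:
send_rows(series=[[[1,-4.3,0],[0,0,-0.0125],14],[[1.5,-6,0],[0,0,-0.02],14],[[1.6,-7,0],[0,0,-0.023],14],[[1.7,-7,0],[0,0,-0.023],14],[[1.7,-7,0],[0,0,-0.023],14],[[1.6,-7,0],[0,0,-0.023],14],[[1.7,-7,0],[0,0,-0.023],14],[[1.6,-7,0],[0,0,-0.023],14]])

```text
clock: 16.05
position: [545.9, 16.5, 24.8]
ee_rot: [1.0, -0.001, 0.0, 0.0]
contact_force: [1.2, -1.0, -2.6]
gripper_width: 19.5
grasp_force: 58.8
```

Call:
send_rows(series=[[[1.7,-7,0],[0,0,-0.023],14],[[1.7,-7,0],[0,0,-0.023],14],[[1.6,-7,0],[0,0,-0.023],14],[[1.6,-6.7,0],[0,0,-0.0215],14],[[0,-5,0],[0,0,0],14],[[0,-2,0],[0,0,0],14]])

```text
clock: 16.65
position: [550.8, 51.2, 24.8]
ee_rot: [0.999, 0.044, -0.0, -0.0]
contact_force: [0.2, -0.6, -2.8]
gripper_width: 19.2
grasp_force: 58.8
```

Run:
```python
from chk import *
chk("6")
im=cv2.imread("pics/side6.png")
cv2.imwrite("pics/c6.png",cv2.resize(im[145:245,105:265],None,fx=5,fy=5,interpolation=cv2.INTER_CUBIC))
```

```text
16.65 [ 0.2 -0.6 -2.8] [-0.13 -0.07  0.  ] [550.8  51.2  24.8]
bay frame tcp: -209.4 -1.1 heading 95.03
side dish [212 183  31  26 630] [545.1 124.9] in tool fwd/left 73.9 -0.8 bay -135.6 -1.9
top dish [233 190  23  11 155] [519.2 120.5] in tool fwd/left 71.7 25.4 bay -137.8 24.3
```

View pics/c6.png

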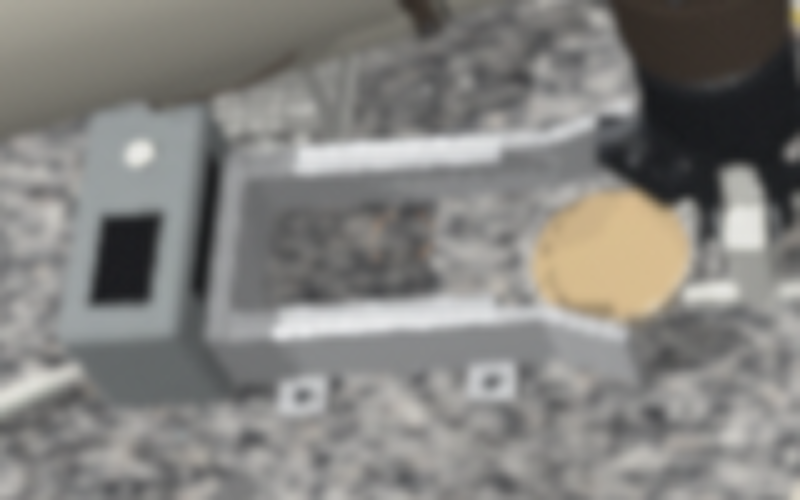

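The dish is flat between the flares at crop (612,255) and both walls are clear of it. I'll check the bay axis from this side view with the lip edges, upper (297,172)→(500,160) and lower (275,312)→(495,298).

Run:
```python
from path import *
np.set_printoptions(precision=1,suppress=True)
v=np.array([-u[1],u[0]])
def B(p,z):
    X=onz("side",(np.array(p)+.5)/5-.5+[105,145],z)[:2]-home;return np.array([X@u,X@v])
print("upper lip",B((297,172),48),B((500,160),48));print("lower",B((275,312),48),B((495,298),48))
print("tipsfar",B((632,108),48),"near",B((632,335),48))
print("head top",[B(p,80) for p in((92,108),(215,108),(185,345),(62,342))])
print("stop base inner", B((272,190),0),B((270,300),0))
print("dish extremes top z15",B((535,258),15),B((692,255),15),B((615,190),15),B((610,320),15))
```

```text
upper lip [ 17.9 -42.4] [-85.1 -40.2]
lower [22.6 39.4] [-84.8  41.5]
tipsfar [-152.7  -66.4] near [-152.2   68.8]
head top [array([111.8, -68.9]), array([ 50.6, -63.3]), array([52.1, 72.1]), array([109.7,  65.1])]
stop base inner [ 46.8 -64.4] [42.5  3.9]
dish extremes top z15 [-97.1   0.3] [-178.2    6.1] [-138.4  -37.7] [-135.9   40.8]
```

Call:
send_rows(series=[[[0,-4,0],[0,0,0.003],14],[[0,-6,0],[0,0,0.004],14],[[0,-7,0],[0,0,0],14],[[0,-7,0],[0,0,0],14],[[0,-7,0],[0,0,0],14],[[0,-7,0],[0,0,0],14],[[0,-5,0],[0,0,0],14],[[0,-3,0],[0,0,0],14]])

```text
clock: 17.55
position: [547.1, 97.2, 24.8]
ee_rot: [0.999, 0.04, 0.0, -0.0]
contact_force: [-0.2, -0.3, -3.0]
gripper_width: 19.0
grasp_force: 58.8
```

Run:
```python
from chk import *
chk("7")
```

```text
17.55 [-0.2 -0.3 -3. ] [-0.07  0.03  0.01] [547.1  97.2  24.8]
bay frame tcp: -163.4 -1.4 heading 94.63
side dish [194 183  31  23 546] [546.1 170.9] in tool fwd/left 73.5 -5.0 bay -89.8 -6.9
top dish [219 192  22  10 145] [515.1 167.3] in tool fwd/left 72.5 26.2 bay -90.7 24.3
```

Call:
send_rows(series=[[[0,-4,0],[0,0,0],14],[[0,-6,0],[0,0,0],14],[[0,-7,0],[0,0,0],14],[[0,-7,0],[0,0,0],14],[[0,-7,0],[0,0,0],14],[[0,-6,0],[0,0,0],14],[[0,-4,0],[0,0,0],14],[[0,-3,0],[0,0,0],14]])

```text
clock: 18.45
position: [543.5, 140.9, 24.8]
ee_rot: [0.999, 0.04, -0.0, 0.0]
contact_force: [0.0, -0.1, -1.4]
gripper_width: 19.2
grasp_force: 58.8
```

Call:
send_rows(series=[[[0,-4,0],[0,0,0],14],[[0,-5,0],[0,0,0],14],[[0,-5,0],[0,0,0],14],[[0,-4,0],[0,0,0],14],[[0,-4,0],[0,0,0],14],[[0,-3,0],[0,0,0],14],[[0,-2,0],[0,0,0],14],[[0,-1,0],[0,0,0],14]])

```text
clock: 19.25
position: [541.3, 168.5, 24.8]
ee_rot: [0.999, 0.04, 0.0, -0.0]
contact_force: [-0.6, -0.2, -4.0]
gripper_width: 19.2
grasp_force: 58.8
```

Run:
```python
from chk import *
chk("8")
```

```text
19.25 [-0.6 -0.2 -4. ] [-0.07  0.01 -0.02] [541.3 168.5  24.8]
bay frame tcp: -91.8 -1.9 heading 94.6
side dish [166 186  32  20 467] [543.2 243.5] in tool fwd/left 74.6 -7.9 bay -17.2 -10.3
top dish [195 194  22   8 129] [509.2 240.8] in tool fwd/left 74.6 26.1 bay -17.0 23.7
```

Call:
send_rows(series=[[[0,-2,0],[0,0,0],14],[[0,-2,0],[0,0,0],14],[[0,-2,0],[0,0,0],14],[[0,-1.5,0],[0,0,0],14],[[0,-1.5,0],[0,0,0],14],[[0,-1,0],[0,0,0],14],[[0,0,0],[0,0,0],14]])

```text
clock: 20.05
position: [540.5, 178.5, 24.8]
ee_rot: [0.999, 0.04, 0.0, -0.0]
contact_force: [-0.6, 0.2, -3.4]
gripper_width: 19.4
grasp_force: 58.8
```

Call:
send_rows(series=[[[0,-1,0],[0,0,0],14],[[0,-1,0],[0,0,0],14],[[0,-0.5,0],[0,0,0],14],[[0,0,0],[0,0,0],14]])

```text
clock: 20.45
position: [540.3, 180.8, 24.8]
ee_rot: [0.999, 0.04, 0.0, -0.0]
contact_force: [-0.3, -0.0, -3.7]
gripper_width: 18.9
grasp_force: 58.8
```

Call:
send_rows(series=[[[0,-0.5,0],[0,0,0],14],[[0,-0.5,0],[0,0,0],14],[[0,0,0],[0,0,0],14]])

```text
clock: 20.75
position: [540.2, 181.8, 24.8]
ee_rot: [0.999, 0.04, -0.0, 0.0]
contact_force: [-0.0, 0.3, -3.7]
gripper_width: 19.4
grasp_force: 58.8
```

Call:
send_rows(series=[[[0,-0.5,0],[0,0,0],14],[[0,-0.5,0],[0,0,0],14],[[0,0,0],[0,0,0],14]])

```text
clock: 21.05
position: [540.1, 182.8, 24.8]
ee_rot: [0.999, 0.04, 0.0, -0.0]
contact_force: [0.5, -0.5, -2.6]
gripper_width: 19.1
grasp_force: 58.8
```

Call:
send_rows(series=[[[0,-0.5,0],[0,0,0],14],[[0,0,0],[0,0,0],14]])

```text
clock: 21.25
position: [540.1, 183.3, 24.8]
ee_rot: [0.999, 0.04, -0.0, -0.0]
contact_force: [-0.1, 0.5, -2.0]
gripper_width: 19.1
grasp_force: 58.8
```

Run:
```python
from chk import *
chk("9")
```

```text
21.25 [-0.1  0.5 -2. ] [-0.11  0.02 -0.01] [540.1 183.3  24.8]
bay frame tcp: -77.0 -2.0 heading 94.6
side dish [160 187  32  19 458] [541.7 258.4] in tool fwd/left 74.7 -7.6 bay -2.3 -10.1
top dish [190 194  21   9 123] [507.9 256.4] in tool fwd/left 75.4 26.3 bay -1.4 23.8
```

No contact with the end stop yet, so I'll go on in half-millimetre steps.

Call:
send_rows(series=[[[0,-0.5,0],[0,0,0],14],[[0,-0.5,0],[0,0,0],14],[[0,0,0],[0,0,0],14]])

```text
clock: 21.65
position: [540.0, 184.3, 24.8]
ee_rot: [0.999, 0.04, 0.0, -0.0]
contact_force: [0.3, -0.6, -3.1]
gripper_width: 19.7
grasp_force: 58.8
```

Call:
send_rows(series=[[[0,-0.5,0],[0,0,0],14],[[0,0,0],[0,0,0],14]])

```text
clock: 21.85
position: [540.0, 184.8, 24.8]
ee_rot: [0.999, 0.04, 0.0, -0.0]
contact_force: [-1.0, -0.4, -3.3]
gripper_width: 19.4
grasp_force: 58.8
```

Call:
send_rows(series=[[[0,-0.5,0],[0,0,0],14],[[0,0,0],[0,0,0],14]])

```text
clock: 22.05
position: [540.0, 185.3, 24.8]
ee_rot: [0.999, 0.04, 0.0, -0.0]
contact_force: [0.0, 0.4, -2.1]
gripper_width: 19.0
grasp_force: 58.8
```

Call:
send_rows(series=[[[0,-0.5,0],[0,0,0],14],[[0,0,0],[0,0,0],14]])

```text
clock: 22.25
position: [539.9, 185.7, 24.8]
ee_rot: [0.999, 0.04, -0.0, 0.0]
contact_force: [0.2, -1.9, -2.9]
gripper_width: 19.3
grasp_force: 58.8
```

Call:
send_rows(series=[[[0,-0.5,0],[0,0,0],14],[[0,0,0],[0,0,0],14]])

```text
clock: 22.45
position: [539.8, 185.9, 24.8]
ee_rot: [0.999, 0.04, -0.0, 0.0]
contact_force: [0.1, -1.9, -2.2]
gripper_width: 19.4
grasp_force: 58.8
```

Call:
send_rows(series=[[[0,-0.5,0],[0,0,0],14],[[0,0,0],[0,0,0],14]])

```text
clock: 22.65
position: [539.7, 186.1, 24.8]
ee_rot: [0.999, 0.04, -0.0, 0.0]
contact_force: [-0.4, -4.1, -2.9]
gripper_width: 19.0
grasp_force: 59.0
```

Run:
```python
from chk import *
chk("10")
a=cv2.imread("pics/side10.png")[160:240,115:235];b=cv2.imread("pics/top10.png")[155:235,145:265]
cv2.imwrite("pics/c10.png",cv2.resize(np.vstack([a[:,:],b]),None,fx=3.75,fy=3.75,interpolation=cv2.INTER_CUBIC))
```

```text
22.65 [-0.4 -4.1 -2.9] [-1.29 -0.3  -0.04] [539.7 186.1  24.8]
bay frame tcp: -74.2 -1.8 heading 94.58
side dish [159 187  32  19 454] [541.5 261. ] in tool fwd/left 74.5 -7.8 bay 0.3 -10.1
top dish [189 194  22   9 126] [507.5 260. ] in tool fwd/left 76.2 26.1 bay 2.2 23.8
```

View pics/c10.png

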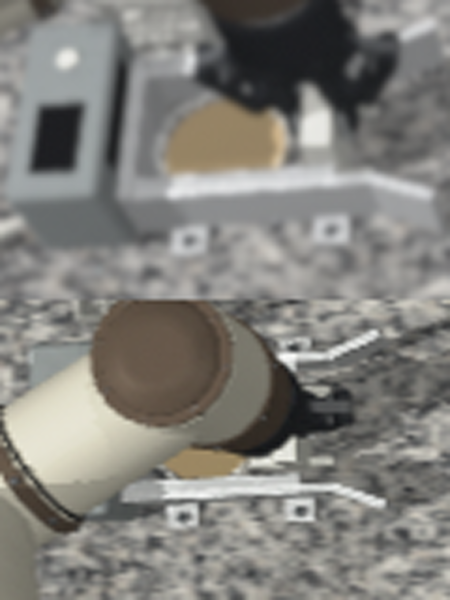

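The push force has risen to about 4 N, and the dish sits flat at the end-stop side of the bay (side crop (225,140)). I'll ease off slightly, lower the pusher onto the bench and release it.

Call:
send_rows(series=[[[0,0.5,0],[0,0,0],14],[[0,0.4,0],[0,0,0],14],[[0,0,0.5],[0,0,0],14],[[0,0,0.5],[0,0,0],14],[[0,0,0],[0,0,0],14]])

```text
clock: 23.25
position: [539.9, 186.0, 23.9]
ee_rot: [0.999, 0.04, 0.0, -0.0]
contact_force: [0.9, -3.4, -0.7]
gripper_width: 19.3
grasp_force: 59.2
```

Call:
send_rows(series=[[[0,0,0.5],[0,0,0],14],[[0,0,0.5],[0,0,0],14],[[0,0,0],[0,0,0],14]])

```text
clock: 23.55
position: [539.9, 186.0, 23.7]
ee_rot: [0.999, 0.04, 0.0, -0.0]
contact_force: [-1.8, -2.5, 4.4]
gripper_width: 19.0
grasp_force: 60.1
```

Call:
send_rows(series=[[[0,0,0],[0,0,0],21],[[0,0,0],[0,0,0],25],[[0,0,0],[0,0,0],32],[[0,0,0],[0,0,0],40],[[0,0,0],[0,0,0],44],[[0,0,0],[0,0,0],44]])

```text
clock: 24.15
position: [540.0, 186.0, 22.8]
ee_rot: [0.999, 0.04, 0.0, -0.0]
contact_force: [0.9, -0.0, 0.6]
gripper_width: 43.8
grasp_force: 0.0
```

Call:
send_rows(series=[[[0,0,-3],[0,0,0],44],[[0,0,-6],[0,0,0],44],[[0,0,-10],[0,0,0],44],[[0,0,-15],[0,0,0],44],[[0,0,-25],[0,0,0],44],[[0,0,-35],[0,0,0],44],[[0,0,-40],[0,0,0],44],[[0,0,-40],[0,0,0],44]])

```text
clock: 24.95
position: [539.7, 185.6, 199.4]
ee_rot: [0.999, 0.04, 0.0, -0.0]
contact_force: [0.1, 0.7, -0.6]
gripper_width: 43.9
grasp_force: 0.0
```

Run:
```python
from h import *
print(monitor.read_state()["joints"].round(2))
rows([((400,20,230),-85,6),((380,-60,260),-85,4)],w=44)
```

```text
[ 0.62  0.32 -0.18  0.   -1.08  1.04]
at [539.7 185.6 199.4] yaw -85.4
[[-25.4, 25.6, -5.1], [-0.0001, -0.0001, -0.0012], 44]
[[-25.4, 25.6, -5.1], [-0.0001, -0.0001, -0.0012], 44]
[[-25.5, 25.6, -5.1], [-0.0001, -0.0001, -0.0012], 44]
[[-25.5, 25.6, -5.1], [-0.0001, -0.0001, -0.0012], 44]
[[-25.5, 25.5, -5.1], [-0.0001, -0.0001, -0.0012], 44]
[[-25.6, 25.5, -5.1], [-0.0001, -0.0001, -0.0012], 44]
[[-6.7, 19.5, -7.5], [-0.0, 0.0, 0.0], 44]
[[-6.7, 19.5, -7.5], [-0.0, 0.0, 0.0], 44]
[[-6.7, 19.5, -7.5], [-0.0, 0.0, 0.0], 44]
[[-6.7, 19.5, -7.5], [-0.0, 0.0, 0.0], 44]
```

Now I'll move the arm clear so both cameras can see the result.

Call:
send_rows(series=[[[-10,25,-5],[0,0,0],44],[[-10,40,-5],[0,0,0],44],[[-10,45,-5],[0,0,0],44],[[-10,45,-5],[0,0,0],44],[[-10,45,-5],[0,0,0],44],[[-10,45,-5],[0,0,0],44],[[-5,40,0],[0,0,0],44],[[0,20,0],[0,0,0],44]])

```text
clock: 25.75
position: [498.7, -126.0, 228.3]
ee_rot: [0.999, 0.039, 0.001, 0.0]
contact_force: [-0.6, 0.5, 0.0]
gripper_width: 44.0
grasp_force: 0.0
```

Run:
```python
from chk import *
chk("11")
for n in("side","top"):
    im=cv2.imread(f"pics/{n}11.png");hsv=cv2.cvtColor(im,cv2.COLOR_BGR2HSV)
    m=cv2.inRange(hsv,(0,180,100),(6,255,255))|cv2.inRange(hsv,(174,180,100),(180,255,255))
    k,_,st,ce=cv2.connectedComponentsWithStats(m)
    for s,q in zip(st,ce):
        X=onz(n,q,68)
        if 25<s[4]<200 and X[0]<680:print("cup",n,X[:2].round(1))
a=cv2.imread("pics/side11.png")[140:260,105:305];b=cv2.imread("pics/top11.png")[145:265,145:345]
cv2.imwrite("pics/c11.png",cv2.resize(np.vstack([a,b]),None,fx=2.5,fy=2.5,interpolation=cv2.INTER_CUBIC))
```

```text
25.75 [-0.6  0.5  0. ] [ 0.05  0.02 -0.02] [ 498.7 -126.   228.3]
bay frame tcp: -381.5 66.2 heading 94.44
top dish [186 177  23  26 468] [533.5 266.3] in tool fwd/left 388.5 -65.2 bay 6.3 -2.7
cup side [612.4 -30.1]
cup top [661.3  64.1]
cup top [622.7 -29.6]
```

View pics/c11.png

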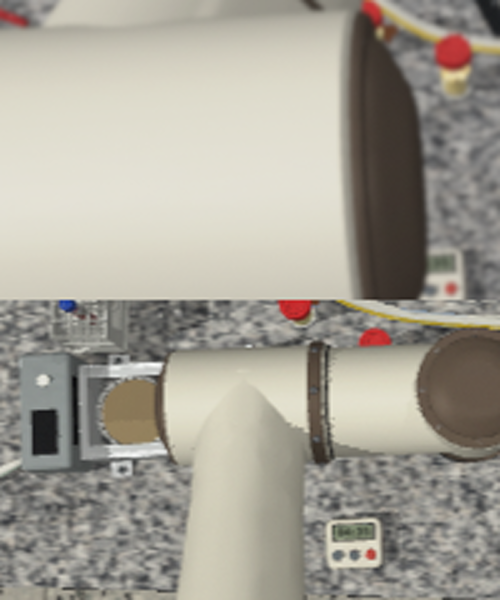

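The arm still hides the pusher, though the dish and cups look right. That was my last picture view, so I'll move farther away and check with numbers.

Call:
send_rows(series=[[[0,40,-5],[0,0,0],44],[[0,45,-5],[0,0,0],44],[[0,45,-5],[0,0,0],44],[[0,45,-5],[0,0,0],44],[[0,45,0],[0,0,0],44],[[0,40,0],[0,0,0],44],[[0,20,0],[0,0,0],44]])

```text
clock: 26.55
position: [522.1, -404.5, 246.8]
ee_rot: [0.999, 0.039, 0.0, 0.0]
contact_force: [0.0, 0.5, -0.9]
gripper_width: 44.2
grasp_force: 0.0
```

Run:
```python
from chk import *
chk("12")
for n in("side","top"):
    im=cv2.imread(f"pics/{n}12.png");hsv=cv2.cvtColor(im,cv2.COLOR_BGR2HSV)
    m=cv2.inRange(hsv,(0,180,100),(6,255,255))|cv2.inRange(hsv,(174,180,100),(180,255,255))
    k,_,st,ce=cv2.connectedComponentsWithStats(m)
    for s,q in zip(st,ce):
        X=onz(n,q,68)
        if 25<s[4]<200 and X[0]<680:print("cup",n,X[:2].round(1))
    # white pusher plate top, inside bay interior
    m=cv2.inRange(hsv,(0,0,200),(180,40,255))
    a=[px(n,[*(home+x*u+y*np.array([-u[1],u[0]])),60]) for x,y in((-125,-37),(-40,-37),(-40,37),(-125,37))]
    k=np.zeros_like(m);cv2.fillPoly(k,[np.array(a).round().astype(int)],255)
    c=np.argwhere(m&k)[:,::-1]
    B=np.array([onz(n,q,60)[:2]-home for q in c])@np.c_[u,[-u[1],u[0]]]
    if len(B):print(n,"white n",len(B),"bay x/y pct 5,50,95",np.percentile(B,[5,50,95],axis=0).round(1).tolist())
```

```text
26.55 [ 0.   0.5 -0.9] [ 0.06 -0.03  0.01] [ 522.1 -404.5  246.8]
bay frame tcp: -661.0 67.1 heading 94.51
side dish [159 191   8  15  86] [535.  289.1] in tool fwd/left 690.4 -67.3 bay 28.9 -6.1
top dish [186 177  27  26 560] [534.1 260.4] in tool fwd/left 661.9 -64.1 bay 0.4 -2.7Traceback (most recent call last):
  File "<stdin>", line 15, in <module>
ValueError: matmul: Input operand 1 has a mismatch in its core dimension 0, with gufunc signature (n?,k),(k,m?)->(n?,m?) (size 2 is different from 0)
```

Run:
```python
from path import *
n="top"
im=cv2.imread(f"pics/{n}12.png");hsv=cv2.cvtColor(im,cv2.COLOR_BGR2HSV)
m=cv2.inRange(hsv,(0,180,100),(6,255,255))|cv2.inRange(hsv,(174,180,100),(180,255,255))
k,_,st,ce=cv2.connectedComponentsWithStats(m)
for s,q in zip(st,ce):
    X=onz(n,q,68)
    if 25<s[4]<200 and X[0]<680:print("cup",n,X[:2].round(1))
V=np.c_[u,[-u[1],u[0]]]
for t in(170,190,205):
    m=cv2.inRange(hsv,(0,0,t),(180,40,255))
    a=[px(n,[*(home+V@[x,y]),60]) for x,y in((-140,-38),(-40,-38),(-40,38),(-140,38))]
    k=np.zeros_like(m);cv2.fillPoly(k,[np.array(a).round().astype(int)],255)
    c=np.argwhere(m&k)[:,::-1]
    if len(c):
        B=np.array([onz(n,q,60)[:2]-home for q in c])@V
        print(t,len(B),np.percentile(B,[5,50,95],axis=0).round(1).tolist())
# V profile along bay axis (z=60 plane) at y=0 and prong line
for y,z in((0,60),(-20,60),(20,60),(28.5,11),(-28.5,11)):
    print(y,z,[(x,int(hsv[tuple(px(n,[*(home+V@[x,y]),z]).round().astype(int)[::-1])][2])) for x in range(-112,-30,6)])
```

```text
cup top [661.3  64.2]
cup top [614.  -30.6]
170 186 [[-84.4, -29.2], [-73.5, 0.2], [-53.9, 31.7]]
190 158 [[-83.3, -29.1], [-74.0, -2.2], [-57.9, 29.9]]
205 137 [[-81.8, -29.3], [-74.0, -2.6], [-59.1, 29.7]]
0 60 [(-112, 88), (-106, 101), (-100, 94), (-94, 100), (-88, 113), (-82, 225), (-76, 225), (-70, 225), (-64, 120), (-58, 120), (-52, 175), (-46, 188), (-40, 134), (-34, 135)]
-20 60 [(-112, 144), (-106, 157), (-100, 153), (-94, 117), (-88, 109), (-82, 222), (-76, 225), (-70, 225), (-64, 222), (-58, 218), (-52, 141), (-46, 180), (-40, 136), (-34, 136)]
20 60 [(-112, 74), (-106, 81), (-100, 100), (-94, 112), (-88, 116), (-82, 205), (-76, 225), (-70, 226), (-64, 194), (-58, 79), (-52, 140), (-46, 168), (-40, 145), (-34, 145)]
28.5 11 [(-112, 113), (-106, 108), (-100, 178), (-94, 170), (-88, 167), (-82, 115), (-76, 122), (-70, 124), (-64, 108), (-58, 133), (-52, 170), (-46, 156), (-40, 154), (-34, 142)]
-28.5 11 [(-112, 79), (-106, 105), (-100, 156), (-94, 157), (-88, 156), (-82, 118), (-76, 108), (-70, 222), (-64, 225), (-58, 225), (-52, 222), (-46, 218), (-40, 181), (-34, 155)]
```

The pusher stands upright with its plate centre at bay x ≈ -74.5. The dish is at x ≈ 0.4, flat, and was left pressed against the stop. The cups haven't moved.

```bash
python3 -c "
from bench import job_done
print(job_done())"
```

```text
the job is handed in; nothing more can be done
None
```

I handed the job in at about 27 s of the 67 s allowed: the dish lies flat against the bay's end stop and the pusher stands upright, released, just behind it. Both cups are where they were; I did not re-measure the timer or the bottle afterwards.

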